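# Seat a bar blank in the corner of a sloping fixture

### The job

Set the aluminium T-section blank gently, rib up and long side along the slope, near the top of the sloping steel plate and let go, so that it slides down by itself to the end stop. Then, with shut fingers, press it sideways home against the low side stop with a light steady push of about 6 N for half a second (never 15 N or more), so that it sits flat and fully home against both stops, and leave it there. Never bear down hard on the fixture, and leave the file, the bent bar and the tin where they are.

Things in the scene. Friction and masses are not known exactly. Their poses are not given: they have to be found in the camera images.
- blank: Loose bare aluminium bar, inverted-T section, about 0.25 kg: base 80 mm long (x) x 44 wide (y) x 16 high; on its middle a rib 80 long x 20 wide x 22 high (total height 38), to lift it by. Origin at the centre of the underside; x along the length, z up out of the rib. The ends are alike. Starts flat on the bench, rib up.
- plate: Slick sloping steel plate. Origin: locating corner, on its upper face where the stops' inner faces meet. z square to it, up; x uphill along the side stop (27 degrees); y gently uphill along the end stop (8 degrees). Spans x -14..194 mm, y -14..124 mm. Blank home: its origin at x 40, y 22, z 0, long side along x. Friction 0.3 to 0.4: let go, it slides to the end stop but may stick short of the side stop.
- end_stop: Steel strip across the low end of the plate, fixed: 14 mm thick, 124 long, 14 high above the plate, lower than the blank's base. Same origin and axes as the plate: its inner face is the plane x = 0, from y = 0 to 124.
- side_stop: Steel strip along the lower long side of the plate, fixed and rigid: 14 mm thick, 100 long, 14 high above the plate. Same origin and axes as the plate: its inner face is the plane y = 0, from x = 12 to 112.
- fixture: The whole fixture, screwed down: level dark steel base 220 x 160 x 12 mm that carries the plate and the two stops. Origin at the centre of the base's underside, z up, x towards the high end. The locating corner lies at x = -88, y = -58, z = 34 here; the plate's high corner is about 137 above the bench. Only the two stops stand up from the plate.
- file: Bystander, loose: flat file with wooden handle, 275 mm long along x, 24 high, origin near its middle, underside.
- bent_bar: Bystander, loose: dark steel bar 12 mm thick bent to a hook, about 95 x 72, origin at the centre of the bend, underside.
- tin: Bystander, loose: tin with lid, 90 mm across, 110 high, origin at the centre of its underside.
Not all that is in view belongs to the job. Several things look just like the blank: the one meant starts farthest to the robot's left.

How it is judged (in metres and radians):
On the way, in this order (a step that is already met when the one before it is completed fails the run):
1. the blank is let go on the plate, more than 20 mm up the slope from the end stop (contact force between the fingers and blank below 0.05 N and contact force between blank and plate above 0.3 N and x of blank in the frame of plate above 0.06 m and y of blank in the frame of plate above 0.015 m), for 0.02 s.
2. it has slid by itself down to the end stop (within 6 mm, nothing touching it) (contact force between the fingers and blank below 0.05 N and x of blank in the frame of plate below 0.046 m and z of blank in the frame of plate below 0.004 m), for 0.1 s.
3. it is pressed by the fingers against the side stop with a steady 3.5 to 9 N for 0.3 s, while at the end stop (contact force between blank and side_stop between 3.5 and 9 N and contact force between the fingers and blank above 2 N and x of blank in the frame of plate below 0.0425 m), for 0.3 s.
At the end, for the whole second after the job is handed in: The blank lies flat on the plate, rib up, at rest and released, within 1.7 mm of home against both the end stop and the side stop and square to them within 2 degrees (contact force between the fingers and blank below 0.05 N and x of blank in the frame of plate between 0.0383 and 0.0417 m and y of blank in the frame of plate between 0.0203 and 0.0237 m and z of blank in the frame of plate between -0.002 and 0.002 m and angle between the x axis of blank and the x axis of plate, either way round below 0.035 rad and angle between the z axis of blank and the z axis of plate, either way round below 0.035 rad and angle between blank's own z axis and vertical below 0.7 rad and linear speed of blank below 0.01 m/s); the robot touches nothing.
It fails at once if the blank is pressed on the side stop with more than 18 N (contact force between blank and side_stop above 18 N).
It fails at once if the blank is pressed or dropped on the plate with more than 45 N (contact force between blank and plate above 45 N).
It fails at once if the fingers bear on the fixture with more than 20 N (contact force between the fingers and fixture above 20 N).
It fails at once if a bystander (file, bent bar or tin) is moved more than 20 mm (distance of any of file, bent_bar, tin from where it was at the start of the episode above 0.02 m).
It also fails if it takes over 64 s, if anything falls off the work surface, if the arm or the gripper's body presses on something with over 40 N, if the wrist force passes 120 N, or if a joint passes its speed limit or range.

### The arm

A 6-joint arm with a two-finger parallel gripper is mounted at the origin on the work surface. World frame = base frame: x ahead of the robot, y to its left, z up, the work surface at z = 0. Lengths are in m, angles in degrees, forces in N, time in s.
With the tool pointing down it reaches from about 0.25 to 0.725 m from the base axis. Payload 9.7 kg.
Tool frame: the origin (TCP) lies midway between the tips of the shut fingers; the grasp point (between the pads) lies bot.hold_point_z behind it (bot.hold_point_z is the distance from the TCP to the grasp point, in m); z points along the fingers, y is the line along which they close (so a half turn about z gives the same grasp; the last joint's range is limited). The gripper opens to 85 mm and grips with 20 to 120 N. Pads are 22 mm wide; open, the fingers measure 114 mm over their backs; the gripper's body (76 mm by 85 mm) begins 54 mm behind the grasp point. The pads swing forward as they close: fully open they stand 13 mm farther back than shut.
Start: joints at [-63.312, 4.979, 10.078, 95.1, 0, 90], TCP at [0.247, -0.491, 0.231] pointing down, gripper open.
Joint ranges: [-179.16, 179.16], [-48.56, 103.87], [-65.8, 70.77], [-126.05, 130.52], [-82.76, 87.17], [-180, 180]. Speed limits (degrees/s): [127.2, 127.2, 147.25, 180, 180, 180].

### API

Orientations are given as [roll, pitch, yaw] about the fixed x, y, z axes, in that order (R = Rz(yaw) Ry(pitch) Rx(roll)).
In Python, from workcell import bot, camera, camera_model, ticket gives the robot as it stands.
- The arm moves only by the tool send_rows, never from a script. Its argument "targets" is text: rows parted by semicolons, each of 5 numbers parted by spaces: the shift along the tool's x, y, z in mm, then the turn about the tool's z in degrees, then the closure in counts, from 0 (fully open) to 255 (shut). A call has 1 to 20 rows; each row is the pose to reach, as a shift and turn from the pose commanded when the call began, along the tool's axes at that moment; what a row does not reach only later rows make up. A row lasts 1/8 s, in which the tool goes at most 62.5 mm and 10.7 degrees, less where a joint would pass 70% of its speed; a pose out of reach is approached as far as the arm can. A call with a gripper value outside its range is refused whole. The fingers move at their own pace and stop on an object; "newtons" is the grip in N (left out, the last holds). Time passes only in rows, so rows that repeat a pose let the fingers close. It gives the time, the measured TCP pose, the force, the opening and the grip force at its end, in the units of the state.
- bot.get_obs(): the state, without advancing time (a new reading comes with each control period).
- camera(name): name is "scene" or "top"; returns the picture (480x640x3 uint8, blue, green, red); there is no depth.
- camera_model(name): a dict with "K" (3x3 intrinsics, pixels), "dist_coeffs" ([k1, k2, p1, p2, k3] as OpenCV has them; the pictures are not rectified), "pose" (4x4, takes a point from camera to world coordinates). Camera axes: x right, y down, z forward; pixel columns grow to the right and rows downward; lengths in m; the calibration is good to about 2 mm. A picture is of the moment at which its call begins. camera_model takes no time and is no camera call.
- ticket.job_done(): hands the job in; it is judged then, once.
The state is a dict: "time": time; "q": joint angles; "qd": joint speeds; "joint_efforts": joint torques, N m; "ee_pos": TCP position; "tcp_rot": TCP orientation; "wrist_force": force on the tool from outside, world axes, zero at the start; "torque": the same for the moment, N m; "opening": finger opening in m; "grasp_force": force on a finger pad.
Only numpy, scipy, OpenCV 4.12 (cv2) and the standard library are available. Lean on these libraries where they do the work, as an engineer would, in place of code of your own. Each camera call takes 0.05 s, during which the arm holds its last target. There are 200 camera calls.

## Working session

There is one attempt and no reset: what is moved stays moved. The work goes in short steps, Python scripts to look and compute and a tool call to move; the robot and the scene stay as the last step left them, time stands still between calls to the robot, and variables do not carry over. Pictures are saved under pics/ and viewed, at most 10 in all, crops included, and the job is handed in when it is done.

Besides the shell and the picture viewer there is one more tool, called after "Emit:" in YAML: its name, and indented under it one key for each argument. send_rows: Moves the arm, as the interface text tells. Its arguments: {"type":"object","properties":{"targets":{"type":"string"},"newtons":{"type":"number"}},"required":["targets"]}

```bash
mkdir -p pics; ls; python3 - <<'E'
from workcell import bot,camera,camera_model
import cv2
for n in("scene","top"):
    cv2.imwrite(f"pics/{n}0.png",camera(n)); m=camera_model(n); print(n,m["K"],m["dist_coeffs"],m["pose"])
print(bot.get_obs(),bot.hold_point_z)
E
```

```text
pics
scene [[533.76889987   0.         325.38586814]
 [  0.         533.76889987 239.58485816]
 [  0.           0.           1.        ]] [-0.04737476  0.          0.          0.          0.        ] [[ 0.7075683   0.47286159 -0.5251181   1.04457127]
 [ 0.70663169 -0.47802407  0.52169401 -0.34037794]
 [-0.00433004 -0.74019923 -0.67237367  0.65523059]
 [ 0.          0.          0.          1.        ]]
top [[451.60307865   0.         324.80094192]
 [  0.         451.60307865 245.60539248]
 [  0.           0.           1.        ]] [-0.04145691  0.          0.          0.          0.        ] [[-0.00675    -0.9953911   0.09566084  0.51491336]
 [-0.99997616  0.00658007 -0.00209179  0.11226909]
 [ 0.00145269 -0.09567268 -0.99541179  0.85618307]
 [ 0.          0.          0.          1.        ]]
{'time': 0.1, 'q': array([-6.33115142e+01,  5.00842391e+00,  1.00408207e+01,  9.51006127e+01,
       -1.35079081e-03,  9.00005813e+01]), 'qd': array([ 0.01047808, -0.08763201,  0.16889641,  0.05162802, -0.0516778 ,
        0.0306105 ]), 'joint_efforts': array([ 3.54382951e-05, -5.21560764e+01,  4.65654945e+01,  1.59745192e-02,
       -6.55277518e-05, -1.23076853e-05]), 'ee_pos': array([ 0.24692999, -0.49122649,  0.23066577]), 'tcp_rot': array([-1.79931784e+02,  1.35148190e-03,  2.66879061e+01]), 'wrist_force': array([-0.91032394, -0.04508489,  0.4390198 ]), 'torque': array([-0.02989476, -0.02719576,  0.00430612]), 'grasp_force': 0.0, 'opening': 0.08535807671437665} 0.0187
```

View pics/scene0.png

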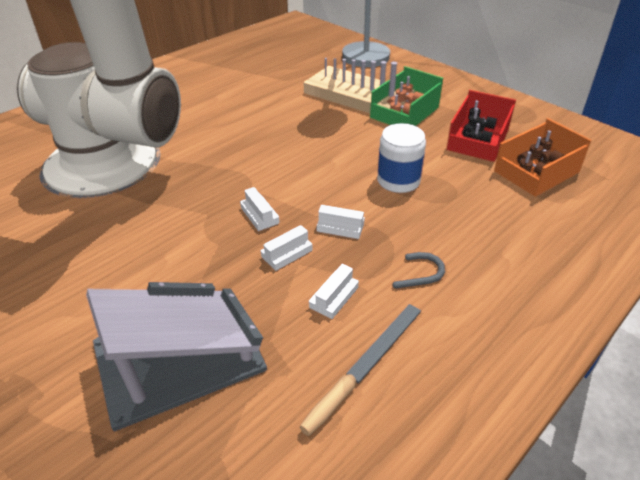

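View pics/top0.png

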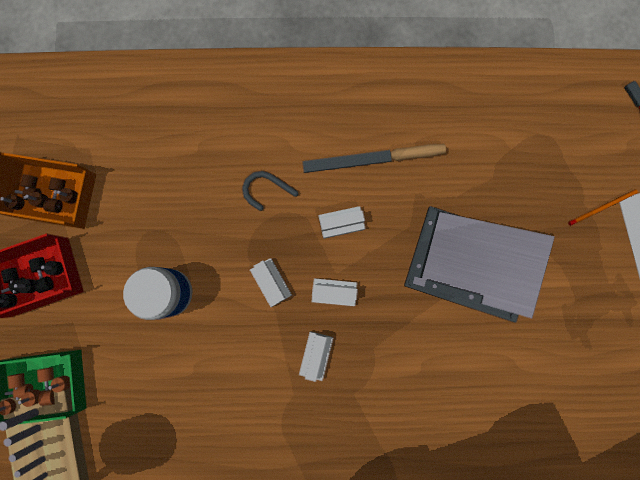

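Candidates for the blank in the top view are (342,222), (271,282), (335,292) and (317,357). Image left is the robot's left (+y), so I choose (271,282), which is (340,221) in the scene view. The fixture is near (480,265) in the top view. Next is one close crop with both the blank and the fixture.

```bash
python3 - <<'E'
import cv2,numpy as np
t=cv2.imread("pics/top0.png"); s=cv2.imread("pics/scene0.png")
a=cv2.resize(t[240:320,230:310],(400,400),interpolation=2)
b=cv2.resize(t[200:325,400:560],None,fx=2.5,fy=2.5,interpolation=2)
c=cv2.resize(s[190:250,300:380],(400,300),interpolation=2)
d=cv2.resize(s[270:420,80:280],(400,300),interpolation=2)
o=np.zeros((600,800,3),np.uint8);o[:300,:400]=a[50:350];o[:300,400:]=b[:300,:400];o[300:,:400]=c;o[300:,400:]=d
cv2.imwrite("pics/c1.png",o)
E
```

```text
(no output)
```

View pics/c1.png

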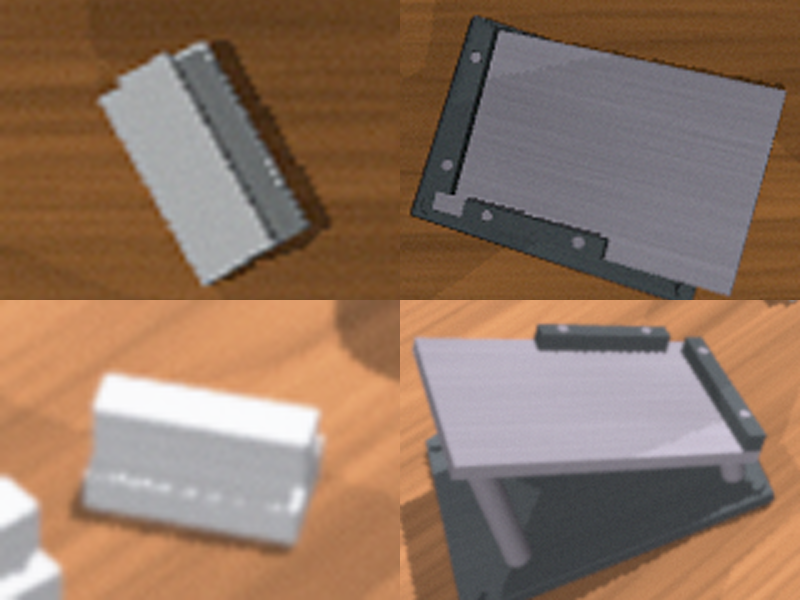

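The crop confirms (271,282) is an inverted T with its rib up. The end stop lies on the image left, so the low end faces the robot's left and uphill runs to image right. The side stop is nearest the robot. I'll fit the fixture pose from the corner pixels and the blank pose from its rib top.

```bash
cat >h.py <<'E'
import numpy as np,cv2
from scipy.optimize import least_squares
from scipy.spatial.transform import Rotation as R
from workcell import camera_model
def ray(n,px):
    m=camera_model(n);P=np.array(m["pose"])
    u=cv2.undistortPoints(np.array([[px]],float),np.array(m["K"]),np.array(m["dist_coeffs"]))[0,0]
    return P[:3,3],P[:3,:3]@np.array([u[0],u[1],1])
def onz(n,px,z):
    o,d=ray(n,px);return (o+d*(z-o[2])/d[2])[:3]
def proj(n,X):
    m=camera_model(n);T=np.linalg.inv(np.array(m["pose"]))
    return cv2.projectPoints(np.atleast_2d(X).astype(float),cv2.Rodrigues(T[:3,:3])[0],T[:3,3],np.array(m["K"]),np.array(m["dist_coeffs"]))[0][:,0]
Rp=R.from_euler('y',-27,degrees=True).as_matrix()@R.from_euler('x',8,degrees=True).as_matrix()
def plate2world(f,p): # p mm
    q=(Rp@np.atleast_2d(p).T).T/1000+[-.088,-.058,.034]
    return q@R.from_euler('z',f[2]).as_matrix().T+[f[0],f[1],0]
E
python3 - <<'E'
from h import *
top=[((194,124,0),(554,236)),((194,-14,0),(532,317.2)),((0,124,14),(438.6,212)),((0,0,14),(422.8,278)),((112,0,14),(482.8,295.2)),((12,0,14),(427.2,280))]
sc=[((194,-14,0),(87.5,290)),((194,124,0),(107,353.5)),((-14,124,14),(261.5,338.5)),((-14,0,14),(232.5,289)),((112,-14,14),(148.5,282.5)),((12,-14,14),(213,284)),((112,0,14),(150,290))]
def res(f,parts=(("top",top),("scene",sc))):
    return np.concatenate([(proj(n,plate2world(f,[a for a,_ in L]))-[b for _,b in L]).ravel() for n,L in parts])
for parts in [(("top",top),),(("scene",sc),),(("top",top),("scene",sc))]:
    r=least_squares(lambda f:res(f,parts),[.45,-.2,-np.pi/2],loss='soft_l1');print(r.x[:2],np.degrees(r.x[2]));print(np.round(res(r.x,parts).reshape(-1,2),1).tolist())
np.save("fix.npy",r.x)
S=[onz("scene",(300+u/5,190+(v-300)/5),.038) for u,v in[(107,374),(322,407),(314,438),(95,406)]]
print("rib scene",np.round(S,4).tolist())
T=[onz("top",(230+u/5,240+(v+50)/5),.038) for u,v in[(120,80),(170,55),(270,240),(218,268)]]
print("rib top",np.round(T,4).tolist())
B=[onz("top",(230+u/5,240+(v+50)/5),.016) for u,v in[(98,100),(208,42),(310,225)]]
print("base",np.round(B,4).tolist())
print(plate2world(r.x,[(0,0,0),(125,48,0),(40,22,0),(40,52,6)]))
E
```

```text
[ 0.56030305 -0.16886185] -108.37816894552867
[[0.9, -0.2], [0.9, 0.7], [-0.7, -1.1], [-2.4, 0.1], [0.5, 0.4], [-0.4, -0.2]]
[ 0.56291629 -0.16851141] -108.97196483580859
[[-0.3, -0.5], [-0.3, 0.9], [1.9, 0.1], [-1.5, 0.3], [0.1, -0.1], [-0.4, 0.0], [1.1, -2.2]]
[ 0.56157075 -0.16862663] -108.82443111721899
[[0.9, -0.5], [0.3, 0.2], [-0.5, -2.1], [-2.7, -1.1], [0.1, -0.4], [-0.7, -1.3], [-0.9, -0.8], [-0.8, 0.4], [1.3, -0.6], [-2.2, -0.2], [-0.6, -0.4], [-1.2, -0.4], [0.4, -2.6]]
rib scene [[0.4895, 0.2012, 0.038], [0.5591, 0.2428, 0.038], [0.5688, 0.2276, 0.038], [0.4997, 0.1849, 0.038]]
rib top [[0.5572, 0.2392, 0.038], [0.5662, 0.2211, 0.038], [0.4992, 0.1847, 0.038], [0.4893, 0.2034, 0.038]]
base [[0.551, 0.2508, 0.016], [0.5723, 0.2099, 0.016], [0.5042, 0.1718, 0.016]]
[[ 0.53506797 -0.06661877  0.034     ]
 [ 0.54509942 -0.18450411  0.09670101]
 [ 0.54463708 -0.10606666  0.05488771]
 [ 0.57344771 -0.11103583  0.06390185]]
```

```bash
cat >>h.py <<'E'
def delta(xyz,yaw):
    from workcell import bot
    o=bot.get_obs();M=R.from_euler('xyz',o["tcp_rot"],degrees=True).as_matrix()
    d=M.T@(np.array(xyz)-o["ee_pos"])*1000
    a=-((yaw-o["tcp_rot"][2]+90)%180-90)
    print("row",np.round(d,1),"turn",round(a,1),"q",np.round(o["q"],1),"F",np.round(o["wrist_force"],1),"t",o["time"])
E
python3 -c "
from h import *
delta((.5285,.213,.10),30)"
```

```text
row [ 567.9 -502.6  131.3] turn -3.3 q [-63.3   5.   10.   95.1  -0.   90. ] F [-0.9 -0.   0.4] t 0.1
```

Emit:
send_rows:
  targets: "568 -503 0 -3.3 0;568 -503 0 -3.3 0;568 -503 0 -3.3 0;568 -503 0 -3.3 0;568 -503 0 -3.3 0;568 -503 0 -3.3 0;568 -503 0 -3.3 0;568 -503 0 -3.3 0;568 -503 0 -3.3 0;568 -503 0 -3.3 0;568 -503 0 -3.3 0;568 -503 0 -3.3 0;568 -503 0 -3.3 0;568 -503 131 -3.3 0;568 -503 131 -3.3 0;568 -503 131 -3.3 0;568 -503 131 -3.3 0"

```text
time: 2.22
ee_pos: [0.5292, 0.2129, 0.1024]
tcp_rot: [180.0, -0.1, 30.0]
wrist_force: [0.5, -0.1, 1.2]
opening: 0.0853
grasp_force: 0.0
```

```bash
python3 - <<'E'
from h import *
from workcell import camera
delta((.5285,.213,.023),30)
s=camera("scene");t=camera("top")
cv2.imwrite("pics/s1.png",np.hstack([cv2.resize(s[130:260,270:410],(400,371)),cv2.resize(t[230:330,210:320],(400,371))]))
E
```

```text
row [-0.6 -0.4 79.4] turn -0.0 q [ 21.9   7.1  -1.9  80.9  -0.  172. ] F [ 0.5 -0.1  1.2] t 2.225
```

View pics/s1.png

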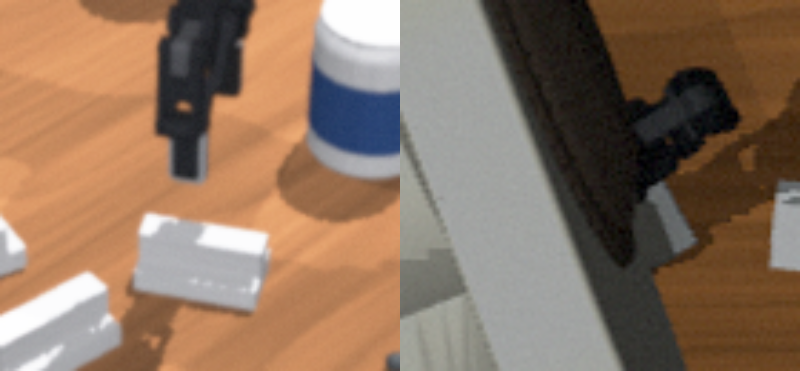

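The gripper hangs squarely over the blank, with a finger visible above the rib at about (185,180) in the left crop. I descend and grip lightly.

Emit:
send_rows:
  targets: "-0.6 -0.4 40 0 0;-0.6 -0.4 79.5 0 0;-0.6 -0.4 79.5 0 0;-0.6 -0.4 79.5 0 0;-0.6 -0.4 79.5 0 255;-0.6 -0.4 79.5 0 255;-0.6 -0.4 79.5 0 255;-0.6 -0.4 79.5 0 255;-0.6 -0.4 79.5 0 255;-0.6 -0.4 79.5 0 255;-0.6 -0.4 79.5 0 255;-0.6 -0.4 79.5 0 255;-0.6 -0.4 69 0 255;-0.6 -0.4 50 0 255;-0.6 -0.4 0 0 255;-0.6 -0.4 -60 0 255;-0.6 -0.4 -120 0 255;-0.6 -0.4 -120 0 255"
  newtons: 22

```text
time: 4.58
ee_pos: [0.5294, 0.2138, 0.2269]
tcp_rot: [179.9, -0.5, 30.0]
wrist_force: [0.2, -0.6, -2.5]
opening: 0.0193
grasp_force: 23.4
```

```bash
python3 - <<'E'
from h import *
from workcell import camera
f=np.load("fix.npy")
p=plate2world(f,[(125,48,0)])[0];print(p)
delta((*p[:2],.22),np.degrees(f[2])+180)
s=camera("scene")
cv2.imwrite("pics/s2.png",cv2.resize(s[40:240,270:450],(540,600)))
E
```

```text
[ 0.54509942 -0.18450411  0.09670101]
row [-185.5  352.8    5.7] turn -41.2 q [ 22.    7.2  12.1  94.3  -0.  172. ] F [ 0.2 -0.6 -2.5] t 4.575
```

View pics/s2.png

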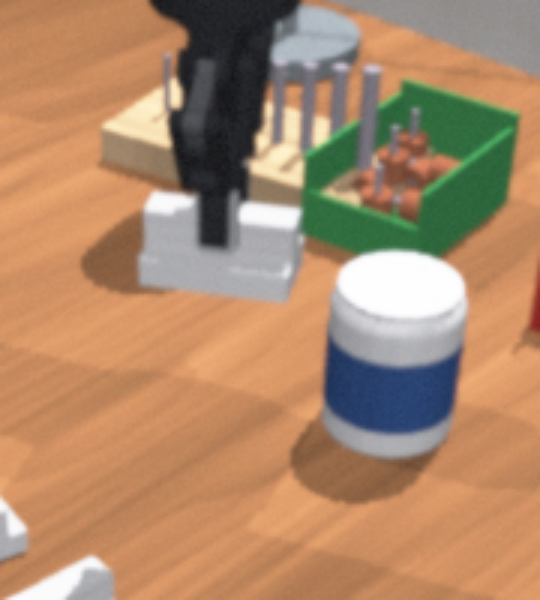

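The blank is held level near its middle, with the finger at (215,215) in the crop. I carry it above the plate.

Emit:
send_rows:
  targets: "-46 88 5 -10 255;-93 176 5 -20 255;-139 264 5 -30 255;-186 353 5 -41.2 255;-186 353 5 -41.2 255;-186 353 5 -41.2 255;-186 353 5 -41.2 255;-186 353 50 -41.2 255;-186 353 65 -41.2 255;-186 353 65 -41.2 255;-186 353 65 -41.2 255"

```text
time: 6.0
ee_pos: [0.5437, -0.1851, 0.1567]
tcp_rot: [179.9, -0.0, 71.2]
wrist_force: [0.0, -0.0, -2.5]
opening: 0.0191
grasp_force: 23.3
```

```bash
python3 - <<'E'
from h import *
from workcell import camera
f=np.load("fix.npy")
p=plate2world(f,[(125,48,0)])[0]
delta((*p[:2],.143),np.degrees(f[2])+180)
s=camera("scene");t=camera("top")
cv2.imwrite("pics/s3.png",np.hstack([cv2.resize(s[200:420,60:300],(480,440)),cv2.resize(t[180:330,410:570],(320,300))[:, :].repeat(1,0) if 0 else cv2.copyMakeBorder(cv2.resize(t[180:330,410:570],(320,300)),0,140,0,0,0)]))
E
```

```text
row [ 1.   1.1 13.7] turn 0.1 q [-18.8   7.3   4.4  87.    0.   90. ] F [ 0.  -0.  -2.5] t 6.0
```

View pics/s3.png

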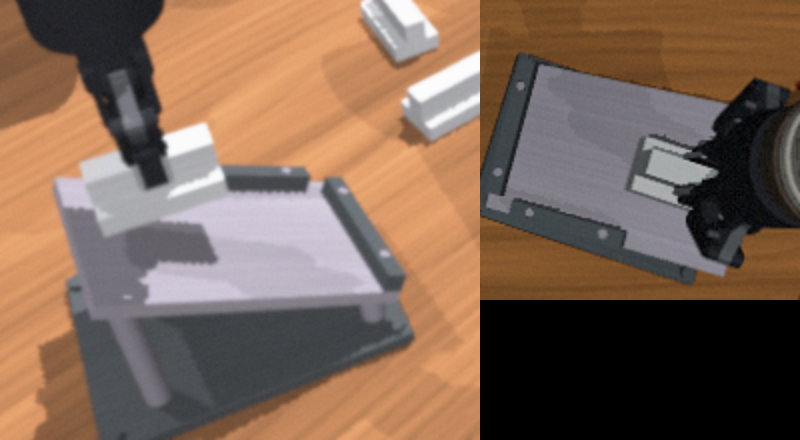

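The blank hangs level over the upper plate, square to it and clear of the side stop (end of the stop at (625,240), blank at (670,170)). I lower it slowly until it touches.

Emit:
send_rows:
  targets: "1 1 5 0 255;1 1 9 0 255;1 1 11 0 255;1 1 12 0 255;1 1 13 0 255;1 1 13 0 255"

```text
time: 6.85
ee_pos: [0.5445, -0.185, 0.1423]
tcp_rot: [180.0, -0.0, 71.2]
wrist_force: [-0.6, -0.3, -1.1]
opening: 0.0192
grasp_force: 23.4
```

Emit:
send_rows:
  targets: "0 0 1 0 255;0 0 2 0 255;0 0 3 0 255;0 0 4 0 255;0 0 4 0 255"

```text
time: 7.48
ee_pos: [0.5448, -0.1842, 0.1394]
tcp_rot: [179.9, -0.1, 71.2]
wrist_force: [-1.9, 5.4, 7.1]
opening: 0.0196
grasp_force: 24.7
```

Emit:
send_rows:
  targets: "0 0 1 0 255;0 0 2 0 255;0 0 2 0 255"

```text
time: 7.85
ee_pos: [0.545, -0.1836, 0.1377]
tcp_rot: [179.9, -0.1, 71.3]
wrist_force: [-1.4, 9.6, 8.9]
opening: 0.0193
grasp_force: 25.2
```

Emit:
send_rows:
  targets: "0 0 1 0 255;0 0 2 0 255;0 0 3 0 255;0 0 3 0 255"

```text
time: 8.35
ee_pos: [0.5451, -0.183, 0.1349]
tcp_rot: [179.9, -0.2, 71.3]
wrist_force: [-1.4, 12.6, 10.1]
opening: 0.0196
grasp_force: 25.9
```

```bash
python3 - <<'E'
from h import *
from workcell import camera
s=camera("scene")
cv2.imwrite("pics/s4.png",cv2.resize(s[240:360,70:270],(800,480)))
E
```

```text
(no output)
```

View pics/s4.png

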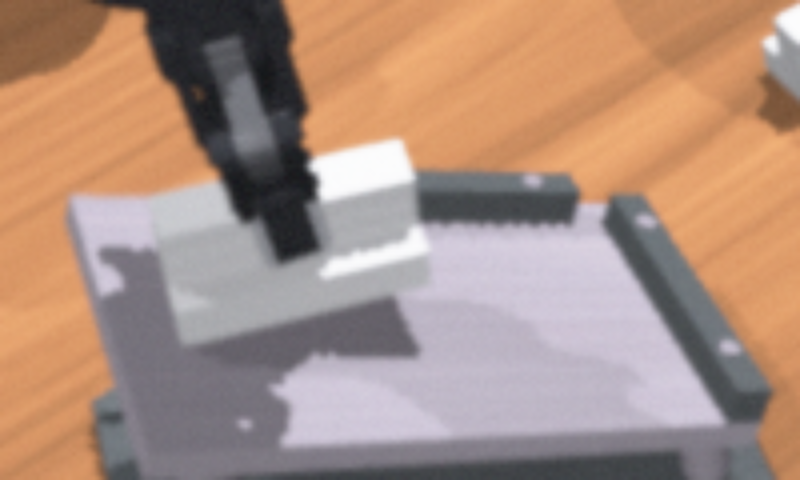

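The blank is pivoting in the fingers: its uphill end is down at (185,345) and its downhill end is still raised, with a gentle force of about 12 N. I keep going down.

Emit:
send_rows:
  targets: "0 0 1 0 255;0 0 2 0 255;0 0 3 0 255;0 0 4 0 255;0 0 4 0 255"

```text
time: 9.02
ee_pos: [0.5452, -0.1826, 0.1309]
tcp_rot: [179.9, -0.3, 71.3]
wrist_force: [-0.8, 14.5, 11.2]
opening: 0.0193
grasp_force: 27.0
```

Emit:
send_rows:
  targets: "0 0 1 0 255;0 0 2 0 255;0 0 3 0 255;0 0 4 0 255;0 0 4 0 255"

```text
time: 9.65
ee_pos: [0.5452, -0.1825, 0.1269]
tcp_rot: [179.9, -0.3, 71.3]
wrist_force: [-1.7, 15.5, 10.7]
opening: 0.0195
grasp_force: 28.4
```

Emit:
send_rows:
  targets: "0 0 1 0 255;0 0 2 0 255;0 0 2 0 255"

```text
time: 10.02
ee_pos: [0.5454, -0.1825, 0.1252]
tcp_rot: [179.9, -0.3, 71.3]
wrist_force: [-1.3, 15.0, 13.5]
opening: 0.0193
grasp_force: 34.8
```

```bash
python3 - <<'E'
from h import *
from workcell import camera
s=camera("scene")
cv2.imwrite("pics/s5.png",cv2.resize(s[240:360,70:270],(800,480)))
E
```

```text
(no output)
```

View pics/s5.png

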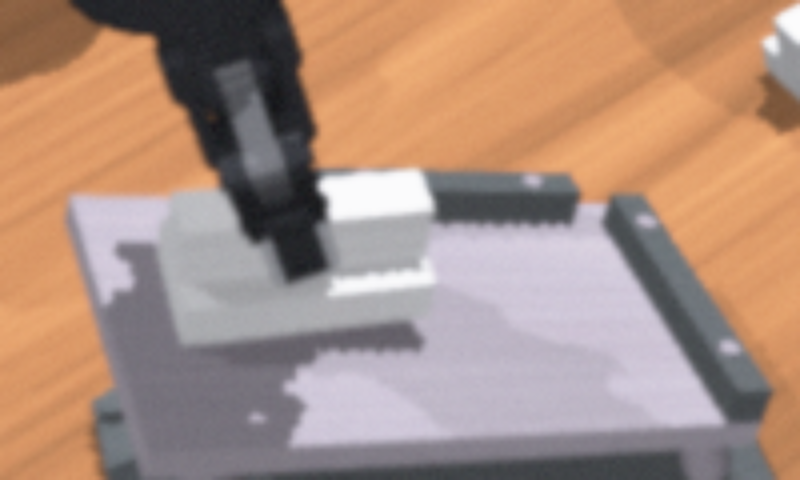

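The blank now lies nearly parallel to the plate, with only a small gap along the near edge. I unload a little, let go, then rise.

Emit:
send_rows:
  targets: "0 0 -1 0 255;0 0 -1 0 0;0 0 -1 0 0;0 0 -1 0 0;0 0 -2 0 0;0 0 -5 0 0;0 0 -20 0 0;0 0 -60 0 0;0 0 -90 0 0;0 0 -90 0 0;0 0 -90 0 0"

```text
time: 11.45
ee_pos: [0.5445, -0.1849, 0.2132]
tcp_rot: [-180.0, 0.0, 71.2]
wrist_force: [-0.4, -0.0, -0.8]
opening: 0.0853
grasp_force: 0.0
```

```bash
python3 - <<'E'
from h import *
from workcell import camera
delta((.5,-.18,.2),-18.7+90)
s=camera("scene");t=camera("top")
cv2.imwrite("pics/sR.png",s);cv2.imwrite("pics/tR.png",t)
cv2.imwrite("pics/s6.png",np.hstack([cv2.resize(s[250:400,70:270],(480,360)),cv2.resize(t[190:340,400:533],(319,360))]))
E
```

```text
row [ -9.7 -43.7  13.2] turn -0.1 q [-18.8   8.1  11.5  93.4  -0.   90.1] F [-0.4 -0.  -0.8] t 11.45
```

View pics/s6.png

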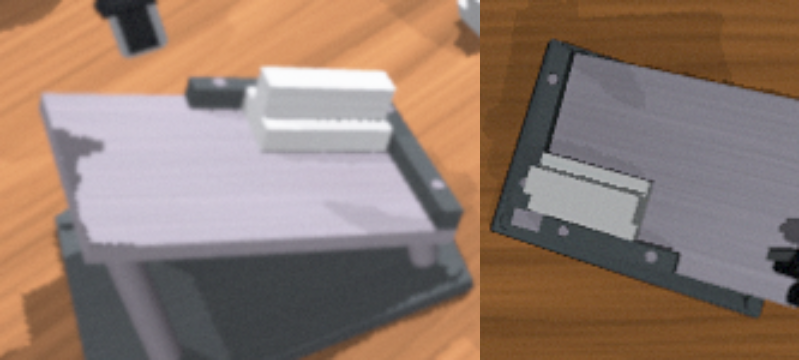

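The blank has slid to the end stop and lies close to the side stop, with its near bottom edge from (179,312) to (232,312) in the scene view. I compare that with the home position and compute the push approach.

```bash
python3 - <<'E'
from h import *
f=np.load("fix.npy"); 
W=plate2world(f,[(80,44,0),(0,44,0),(80,49,0),(0,49,0)])
print(proj("scene",W).round(1).tolist(),"seen (179.2,312.5),(232.5,312.5)")
for p in[(40,44,8),(40,75,8),(40,75,60)]: print(p,plate2world(f,[p])[0].round(4))
yd=plate2world(f,[(0,1,0)])[0]-plate2world(f,[(0,0,0)])[0];print("ydir",yd*1000)
p=plate2world(f,[(40,75,8)])[0]
delta((p[0],p[1],.15),71.2)
E
```

```text
[[178.7, 313.3], [230.0, 312.7], [179.7, 315.4], [231.2, 314.7]] seen (179.2,312.5),(232.5,312.5)
(40, 44, 8) [ 0.5658 -0.108   0.0647]
(40, 75, 8) [ 0.5955 -0.1161  0.0685]
(40, 75, 60) [ 0.5962 -0.0916  0.1144]
ydir [ 0.95768767 -0.25972542  0.12400414]
row [81.6 26.6 62.3] turn -0.0 q [-18.8   8.1  11.4  93.4  -0.   90.1] F [ 0.   0.3 -0.2] t 11.55
```

The blank is within about 1–2 mm of home. I close the fingers and move above the uphill-y side of the plate, so the contact corner (the finger's uphill edge) meets the blank near mid-length.

```bash
python3 - <<'E'
from h import *
f=np.load("fix.npy"); p=plate2world(f,[(32,90,0)])[0]+[0,0,.0125];print(p)
delta(p,71.2)
E
```

```text
[ 0.61205984 -0.1169812   0.07218807]
row [ 86.1  42.7 140.1] turn -0.0 q [-18.8   8.1  11.4  93.4  -0.   90.1] F [ 0.   0.3 -0.2] t 11.55
```

Emit:
send_rows:
  targets: "43 21 0 0 255;86 43 0 0 255;86 43 0 0 255;86 43 50 0 255;86 43 90 0 255;86 43 120 0 255;86 43 120 0 255;86 43 120 0 255"
  newtons: 40

```text
time: 12.55
ee_pos: [0.613, -0.1178, 0.0946]
tcp_rot: [179.9, -0.0, 71.2]
wrist_force: [-0.8, 0.3, 0.8]
opening: 0.0004
grasp_force: 0.0
```

```bash
python3 - <<'E'
from h import *
from workcell import camera
f=np.load("fix.npy"); p=plate2world(f,[(32,90,0)])[0]+[0,0,.0125]
delta(p,71.2)
s=camera("scene");t=camera("top")
cv2.imwrite("pics/s7.png",np.hstack([cv2.resize(s[250:400,70:270],(480,360)),cv2.resize(t[190:340,400:533],(319,360))]))
E
```

```text
row [ 0.4 -1.2 22.4] turn -0.0 q [-10.9  14.5   5.9  81.2  -0.   98. ] F [-0.8  0.3  0.8] t 12.55
```

View pics/s7.png

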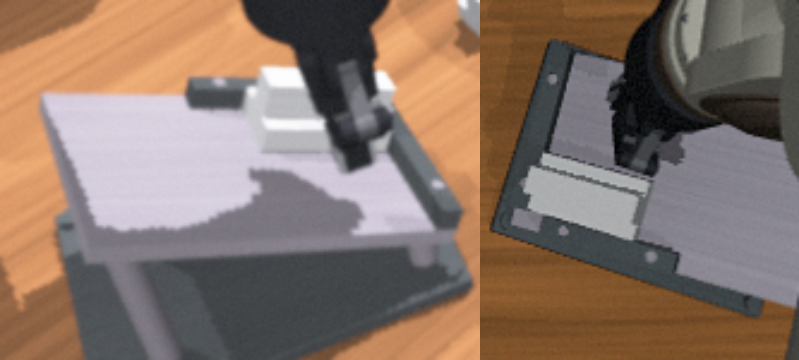

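The shut fingers hang over the free side of the blank, clear of the end stop. I lower to just above the plate and advance along -y, parallel to the plate.

Emit:
send_rows:
  targets: "0.4 -1 10 0 255;0.4 -1 17 0 255;0.4 -1 22 0 255;0.4 -1 22 0 255;0 -6 22.6 0 255;-0.2 -11 23.2 0 255;-0.4 -15 23.7 0 255;-0.4 -15 23.7 0 255"

```text
time: 13.65
ee_pos: [0.5983, -0.1128, 0.0698]
tcp_rot: [180.0, -0.0, 71.2]
wrist_force: [-0.3, 0.1, -0.9]
opening: 0.0002
grasp_force: 0.0
```

Emit:
send_rows:
  targets: "-0.1 -2 0.2 0 255;-0.2 -4 0.5 0 255;-0.3 -6 0.7 0 255;-0.4 -7 0.9 0 255;-0.4 -7 0.9 0 255"

```text
time: 14.28
ee_pos: [0.5918, -0.111, 0.0687]
tcp_rot: [-180.0, 0.0, 71.2]
wrist_force: [0.2, -0.3, 0.3]
opening: 0.0003
grasp_force: 0.0
```

Emit:
send_rows:
  targets: "-0.1 -1 0.1 0 255;-0.1 -2 0.2 0 255;-0.2 -3 0.4 0 255;-0.2 -3 0.4 0 255"

```text
time: 14.78
ee_pos: [0.5889, -0.1102, 0.0683]
tcp_rot: [-180.0, -0.0, 71.2]
wrist_force: [-0.1, 0.1, -0.6]
opening: 0.0003
grasp_force: 0.0
```

Emit:
send_rows:
  targets: "-0.1 -1 0.1 0 255;-0.1 -2 0.2 0 255;-0.2 -3 0.4 0 255;-0.2 -3 0.4 0 255"

```text
time: 15.28
ee_pos: [0.586, -0.1094, 0.0679]
tcp_rot: [-180.0, -0.0, 71.2]
wrist_force: [0.2, -0.6, 0.3]
opening: 0.0002
grasp_force: 0.0
```

Emit:
send_rows:
  targets: "-0.1 -0.7 0.1 0 255;-0.1 -1.4 0.2 0 255;-0.1 -2 0.2 0 255;-0.1 -2 0.2 0 255"

```text
time: 15.78
ee_pos: [0.5841, -0.1089, 0.0677]
tcp_rot: [-180.0, -0.0, 71.2]
wrist_force: [-0.9, 0.3, 0.4]
opening: -0.0002
grasp_force: 0.0
```

Emit:
send_rows:
  targets: "-0.1 -0.7 0.1 0 255;-0.1 -1.4 0.2 0 255;-0.1 -2 0.2 0 255;-0.1 -2 0.2 0 255"

```text
time: 16.27
ee_pos: [0.5821, -0.1084, 0.0675]
tcp_rot: [-180.0, -0.0, 71.2]
wrist_force: [0.4, -0.3, 0.9]
opening: 0.0001
grasp_force: 0.0
```

Emit:
send_rows:
  targets: "-0.1 -0.7 0.1 0 255;-0.1 -1.4 0.2 0 255;-0.1 -2 0.2 0 255;-0.1 -2 0.2 0 255"

```text
time: 16.77
ee_pos: [0.5802, -0.1078, 0.0673]
tcp_rot: [180.0, 0.0, 71.2]
wrist_force: [0.5, -0.4, -0.4]
opening: 0.0
grasp_force: 0.0
```

Emit:
send_rows:
  targets: "-0.1 -0.7 0.1 0 255;-0.1 -1.4 0.2 0 255;-0.1 -2 0.2 0 255;-0.1 -2 0.2 0 255"

```text
time: 17.27
ee_pos: [0.5783, -0.1073, 0.0671]
tcp_rot: [180.0, -0.0, 71.2]
wrist_force: [0.6, 0.5, -0.1]
opening: -0.0
grasp_force: 0.0
```

Emit:
send_rows:
  targets: "-0.1 -0.7 0.1 0 255;-0.1 -1.4 0.2 0 255;-0.1 -2 0.2 0 255;-0.1 -2 0.2 0 255"

```text
time: 17.77
ee_pos: [0.5765, -0.1067, 0.0669]
tcp_rot: [180.0, -0.0, 71.2]
wrist_force: [0.9, 0.8, 0.4]
opening: -0.0002
grasp_force: 0.4
```

Emit:
send_rows:
  targets: "0 -0.5 0.1 0 255;-0.1 -1 0.1 0 255;-0.1 -1 0.1 0 255"

```text
time: 18.15
ee_pos: [0.5757, -0.1064, 0.0669]
tcp_rot: [180.0, -0.0, 71.2]
wrist_force: [3.2, 0.2, -0.1]
opening: -0.0001
grasp_force: 1.4
```

Emit:
send_rows:
  targets: "0 -0.3 0 0 255;0 -0.6 0.1 0 255;0 -0.6 0.1 0 255"

```text
time: 18.52
ee_pos: [0.5753, -0.1064, 0.0669]
tcp_rot: [179.9, -0.0, 71.2]
wrist_force: [5.8, 0.6, 0.5]
opening: -0.0
grasp_force: 2.4
```

Emit:
send_rows:
  targets: "0 -0.3 0 0 255;0 -0.3 0 0 255;0 -0.3 0 0 255;0 -0.3 0 0 255;0 -0.3 0 0 255"

```text
time: 19.15
ee_pos: [0.5752, -0.1063, 0.067]
tcp_rot: [179.9, -0.0, 71.2]
wrist_force: [6.2, 0.1, -1.5]
opening: 0.0
grasp_force: 2.7
```

The push is steady at about 6 N with no further motion. I back off slowly and rise.

Emit:
send_rows:
  targets: "0 -0.3 0 0 255;0 -0.3 0 0 255;0 0.7 -0.1 0 255;0.1 2 -0.3 0 255;0.5 10 -1.5 0 255;1 20 -10 0 255;1 20 -60 0 255;1 20 -110 0 255;-40 60 -130 0 255;-100 60 -130 0 255;-100 60 -130 0 255;-100 60 -130 0 255"

```text
time: 20.65
ee_pos: [0.599, -0.2204, 0.1964]
tcp_rot: [-179.9, -0.0, 71.1]
wrist_force: [-0.2, 0.4, -0.1]
opening: -0.0003
grasp_force: 0.0
```

```bash
python3 - <<'E'
from h import *
from workcell import camera,bot
print(bot.get_obs()["ee_pos"],bot.get_obs()["time"])
s=camera("scene");t=camera("top")
a=cv2.imread("pics/sR.png")
cv2.imwrite("pics/s8.png",np.hstack([cv2.resize(s[265:330,160:260],(400,260),interpolation=2),cv2.resize(t[240:305,400:500],(400,260),interpolation=2)]))
E
```

```text
[ 0.59895549 -0.22042693  0.19635631] 20.65
```

View pics/s8.png

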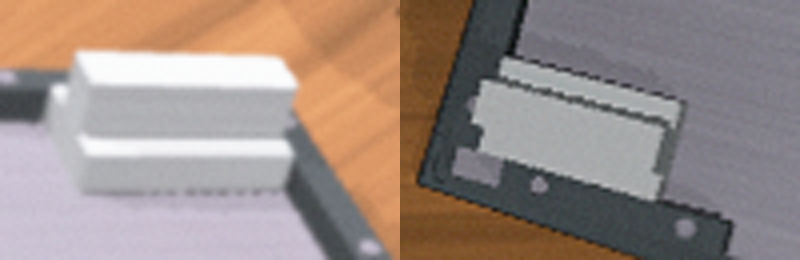

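The blank sits flat, flush with the end stop and square along the side stop; its near edge runs from (180,312) to (232,312), matching home within calibration. The robot is clear, so I hand in.

```bash
python3 -c "
from workcell import ticket
print(ticket.job_done())"
```

```text
the job is handed in; nothing more can be done
None
```

I set the blank near the top of the plate and it slid by itself to the end stop. I then pressed it against the side stop at about 6 N for over half a second, left it seated and handed the job in; no verdict was returned.

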